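# Unlock a tool holder and tilt the screwdriver out

## Robot

A 6-joint arm with a two-finger parallel gripper is mounted at the origin on the work surface; the furniture and walls round the work are solid. World frame = base frame: x ahead of the robot, y to its left, z up, the work surface at z = 0. Lengths are in m, angles in degrees, forces in N, time in s.
With the tool pointing down it reaches from about 0.35 to 0.875 m from the base axis. Payload 4.2 kg.
Tool frame: the origin (TCP) lies midway between the tips of the shut fingers; the grasp point (between the pads) lies 19 mm behind it; z points along the fingers, y is the line along which they close (so a half turn about z gives the same grasp; the last joint's range is limited). The gripper opens to 87 mm and grips with 3 to 60 N. Pads are 19 mm wide; open, the fingers measure 117 mm over their backs; the gripper's body (75 mm by 190 mm) begins 51 mm behind the grasp point.
Start: joints at [-54.855, 22.042, 0.453, 0, -68.411, -14.817], TCP at [0.217, -0.586, 0.223] pointing down, gripper open.
Joint ranges: [-179.83, 179.83], [-69.29, 118.12], [-61.27, 80.66], [-181.25, 117.63], [-171.15, -9.14], [-177.46, 177.46]. Speed limits (degrees/s): [159.86, 159.86, 180, 180, 180, 180].

## Interface

Orientations are given as [roll, pitch, yaw] about the fixed x, y, z axes, in that order (R = Rz(yaw) Ry(pitch) Rx(roll)).
In Python, from workcell import env gives the robot as it stands. The module is installed in compiled form; this text tells all that it offers. Calls block until the motion is done:
- env.goto(position, orientation): joint-space move of the TCP to a pose.
- env.move_straight(position, rotation=None, rate=0.15, force_limit=None): straight line of the TCP; rotation=None keeps the orientation; rate is the mean speed in m/s. With force_limit (N) it stops when the force on the tool has changed by that much, and returns True; else False.
- env.set_joints(angles): joint-space move.
- env.gripper_to(opening, grasp_force=None): opening from 0.0 (shut) to 1.0 (fully open); grasp_force is the grip in N (None keeps the last); returns when the fingers have stopped.
- env.dwell(seconds).
- env.inverse_kinematics(position, orientation): joint angles nearest the present ones, or None.
- env.read_state(): the state.
- env.grab_frame(name): name is "scene" or "top" or "wrist"; returns a dict with "image" (480x640x3 uint8, blue, green, red), "fx", "fy", "cx", "cy" (pixels), "position" and "orientation" of the camera in the world. Camera axes: x right, y up, looking along -z (the intrinsics and any distortion apply to the point x, -y, -z); pixel columns grow to the right and rows downward; lengths in m; the calibration is good to about 2 mm. A picture is of the moment at which its call begins. There is no depth.
A pose or a line that the arm cannot do raises env.Unreachable and nothing moves.
- env.close_job(): hands the job in; it is judged then, once.
Trained networks look in a picture, given as the dict that the camera call returned (one of the last four; its "shot" number tells which), for a name from the list of things; names that differ only in an ending like _2 or _b are one class to them, and where a whole thing is asked for, a point or a joint stands for the part that bears it (a point fixed in the world has none). Each returns a list of dicts, best first, with "score" (0 to 1); they miss things now and then, are a little off and sometimes report something else, mostly with a low value. They report only what shows in the picture. A call takes as long as a camera call. They do not tell look-alikes from the thing itself.
- env.search_frame(picture, thing): "xyz" ([x, y, z] in m, in world coordinates, good to about 4 mm: the middle of the surface that is visible of it).
- env.trace(picture, thing): "mask" (480x640 bool, what is visible of it).
The state is a dict: "clock": time; "joint_positions": joint angles; "qvel": joint speeds; "joint_torque": joint torques, N m; "position": TCP position; "tool_rot": TCP orientation; "force": force on the tool from outside, world axes, zero at the start; "wrist_torque": the same for the moment, N m; "opening": opening from 0.0 (shut) to 1.0 (fully open); "finger_force": force on a finger pad.
Only numpy, scipy, OpenCV 4.12 (cv2) and the standard library are available. Lean on these libraries where they do the work, as an engineer would, in place of code of your own. Each camera call takes 0.05 s, during which the arm holds its last target. There are 200 camera calls.

## Task

Get the red screwdriver out of its locked holder: draw the red-knobbed keeper pin up out of its hole and park it upright in the open notch at the side of the holder's yellow plate, then slide the screwdriver back under the plate until its tip has left the socket, tilt the tip up over the tall socket block and draw it out through the opening. Finish while holding the screwdriver still in the gripper, all of it at least ten centimetres higher than the top of the holder's tall block and touching neither the holder nor the pin. Leave the pin in its notch and the other things on the bench where they are.

Things in the scene. Friction and masses are not known exactly. Their poses are not given: they have to be found in the camera images.
- dock: Fixed holder: grey open-topped trough, 280 x 120 mm. Origin on the bench below it; x along the trough from yellow plate to tall block, y across, z up. In its frame, mm: base top z 6; black rib y -10..10, top z 14, carries the screwdriver; open mouth x -94..91, y -52..52, side walls to z 55; yellow plate x -167..-94, z 61..69, over a tunnel y -22..22 that is closed at x -150.
- dock_bore (a point): Centre of the 15 mm hole through the yellow plate, at the plate's top face (holder frame -115, 0, 69 mm); the pin hangs here at the start and blocks the handle from sliding back.
- dock_notch (a point): Parking point in the notch, at the plate's top face (holder frame -146, 82, 69 mm). The notch is a slot in an 8 mm ear beyond the trough's +y side, 18 mm wide in x (-155..-137), closed at y 71, open at its +y end (y 98); free space below. The pin's collar rests on the two prongs with the shank between them.
- dock_socket (a point): Mouth of the pocket for the driver's tip, on the face of the tall grey socket block at the trough's +x end (holder frame 91, 0, 30 mm). Block: x 91..115, y -60..60, top z 85. Pocket: y -10..10, z 18..42, 16 mm deep.
- pin_grip (a point): Point on the axis of the pin's red knob, 28 mm above the underside of its collar: the height to pinch it. z up along the pin. Knob 22 mm diameter, from 5 to 46 mm above the collar's underside.
- pin_collar (a point): Centre of the underside of the pin's collar, on the plate's top face when the pin hangs in hole or notch; z along the pin, up.
- driver_grip (a point): Point on the screwdriver's axis inside its red handle, 66 mm from the butt, half-way up. x points to the tip, z up as it lies. Handle 24 mm wide, 31 mm high, 94 mm long from the butt; blade 6 mm thick. It lies on the rib along the holder's x: butt about 12 mm under the yellow plate, 3 mm from the pin; tip about 14 mm in the pocket.
- driver_tip (a point): End of the screwdriver's blade, on its axis, 145 mm from driver_grip.
- driver_butt (a point): Middle of the handle's butt end.
- cartridge_6: Loose cream cartridge, 45 mm diameter, 72 mm high, a bystander; origin under its centre.
- bottle_0: Loose blue bottle, 63 mm diameter, 175 mm high, a bystander; origin under its centre.
- tin: Loose grey tin of O-rings, 68 mm diameter, 22 mm high, a bystander; origin under its centre.
- tape: Loose yellow tape measure, 41 x 80 x 65 mm, a bystander; origin under its centre.
- felt_pen: Loose blue marker, 131 mm long, lying, a bystander; origin under its centre.
- driver: The whole screwdriver, 211 mm long, about 85 g; its origin lies under the middle of its length, 40 mm from driver_grip towards the tip and 15.5 mm lower as it lies.
- pin: The same pin as a whole; its origin is at pin_collar. Loose, upright, about 60 g: steel collar 30 mm diameter 5 mm thick below the knob, shank 12 mm diameter reaching 51 mm below the collar's underside.
Things that resemble listed ones, but are neither listed nor needed, are in the scene too. Of the things that look like the pin, the smaller one is meant.

How it is judged:
By the outcome, as a careful person would: the job done as asked, in the order asked, and still so for the second after the job is handed in, while the arm keeps its last pose, push and grip.
It also fails if it takes over 48 s, if anything falls off the work surface, if the arm or the gripper's body presses on something with over 40 N, if the wrist force passes 120 N, or if a joint passes its speed limit or range.

## Working session

There is one attempt and no reset: what is moved stays moved. The work goes in short steps, each a Python script; the robot and the scene stay as the last script left them, time stands still between calls to the robot, and variables do not carry over. Pictures are saved under pics/ and viewed, at most 10 in all, crops included, and the job is handed in when it is done.

```bash
mkdir -p pics; python3 - <<'E'
from workcell import env
import cv2,numpy as np
ims=[]
for n in("scene","top"):
    p=env.grab_frame(n); cv2.imwrite(f"pics/{n}0.png",p["image"])
    print(n,p["position"],p["orientation"],p["fx"],p["cx"],p["cy"],[k for k in p])
    for t in("dock","dock_bore","dock_notch","dock_socket","pin_grip","pin_collar","driver_grip","driver_tip","driver_butt","pin","driver","bottle_0","tape","tin","cartridge_6","felt_pen"):
        print(t,[(np.round(d["xyz"],3).tolist(),round(d["score"],2)) for d in env.search_frame(p,t)][:4])
print(env.read_state())
E
```

```text
scene [-0.35846327  0.36408547  0.68089098] [  57.40536352    0.29607015 -114.87983361] 494.34104723028855 321.9953622674851 242.45145073648155 ['image', 'fx', 'fy', 'cx', 'cy', 'position', 'orientation', 'shot']
dock [([0.431, 0.092, 0.041], 0.71), ([0.454, 0.113, 0.04], 0.71)]
dock_bore [([0.429, 0.09, 0.042], 0.63)]
dock_notch [([0.439, 0.086, 0.045], 0.96), ([0.454, 0.194, 0.097], 0.66)]
dock_socket [([0.435, 0.087, 0.043], 0.82)]
pin_grip [([0.306, 0.225, 0.086], 0.87), ([0.454, 0.194, 0.092], 0.56)]
pin_collar [([0.309, 0.225, 0.088], 0.87), ([0.452, 0.195, 0.09], 0.72)]
driver_grip [([0.451, 0.116, 0.037], 0.83)]
driver_tip [([0.454, 0.107, 0.041], 0.87)]
driver_butt [([0.448, 0.116, 0.036], 0.6)]
pin [([0.45, 0.193, 0.095], 0.57)]
driver [([0.453, 0.111, 0.035], 0.94)]
bottle_0 []
tape []
tin [([0.442, -0.375, 0.015], 0.76)]
cartridge_6 [([0.679, -0.093, 0.048], 0.97)]
felt_pen [([0.309, 0.318, 0.015], 0.82), ([0.45, 0.114, 0.038], 0.47)]
top [ 0.26658457 -0.05594323  1.61067157] [  9.1293884    0.7708836  -90.67472375] 580.2302695925146 330.616665286067 247.63464106142234 ['
[... 807 characters left out ...]
 0.91)]
{'clock': 1.7, 'joint_positions': array([-5.48546226e+01,  2.20423865e+01,  4.52136155e-01,  1.15484942e-03,
       -6.84105504e+01, -1.48177236e+01]), 'qvel': array([-0.03475358,  0.01571292, -0.02422812, -0.00465854,  0.0551151 ,
       -0.02629152]), 'joint_torque': array([ 2.95754253e-04, -3.90451920e+01,  1.87623453e+01,  4.22450244e+00,
        1.54924166e-02, -1.45889470e-05]), 'position': array([ 0.21714065, -0.58604809,  0.22254226]), 'tool_rot': array([ 1.79999501e+02, -1.24288822e-03, -1.59671921e+02]), 'force': array([ 0.60872011, -0.36359379, -0.11796272]), 'wrist_torque': array([ 0.01509539, -0.04540465,  0.03075492]), 'finger_force': 0.0, 'opening': 1.0003484555024205}
```

View both.

View pics/scene0.png

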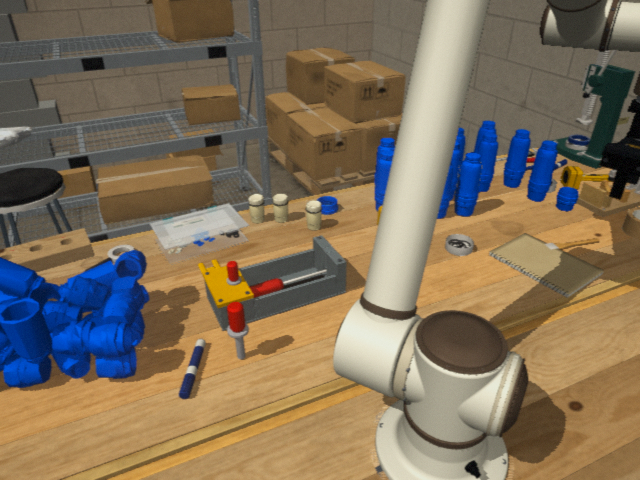

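```bash
python3 -c "
import cv2
a=cv2.imread('pics/top0.png');cv2.imwrite('pics/top0c.png',cv2.resize(a[80:280,240:490],None,fx=3,fy=3,interpolation=2))"
```

```text
(no output)
```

View pics/top0.png

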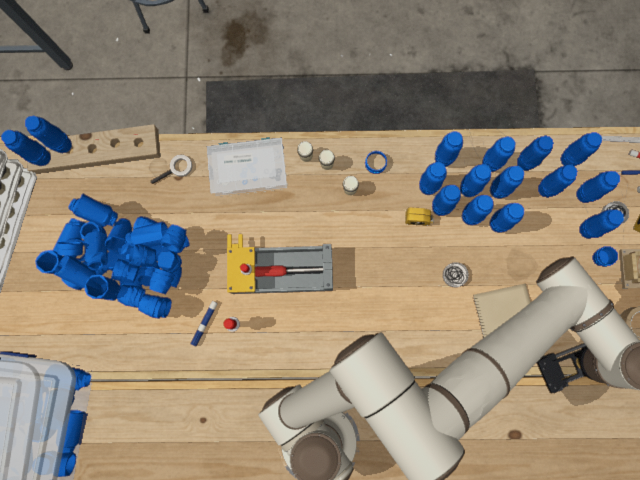

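Of the pin look-alikes, one hangs in the yellow plate (scene 233,271; top 245,268) and the other stands free on the bench (scene 237,320; top 231,323). The one in the plate looks smaller and sits in the hole, so I take it as the pin. The dock's x runs along world −y and the notch is on its far side (top 237,240). Next I look from closer with the wrist camera.

```bash
python3 - <<'E'
from workcell import env
import cv2,numpy as np
for yaw in(90,-90):
    for p in([.45,.12,.42],[.47,.19,.2],[.55,.22,.25]):
        print(yaw,p,env.inverse_kinematics(p,[180,0,yaw]),env.inverse_kinematics(p,[180,0,yaw-90]))
q=env.inverse_kinematics([.40,.10,.42],[180,0,90]); 
env.goto([.40,.10,.42],[180,0,90 if q is not None and abs(q[5])<150 else -90])
p=env.grab_frame("wrist");cv2.imwrite("pics/w0.png",p["image"])
import pickle;pickle.dump(p,open("w0.pkl","wb"))
print(p["position"],p["orientation"],p["fx"],p["fy"],p["cx"],p["cy"],env.read_state()["clock"])
for t in("pin","driver","dock"):
    for d in env.trace(p,t)[:3]:
        ys,xs=np.nonzero(d["mask"]);print(t,d["score"],xs.mean(),ys.mean(),xs.min(),xs.max(),ys.min(),ys.max())
E
```

```text
90 [0.45, 0.12, 0.42] [ 34.99853947   1.58786265   1.74800271   0.         -90.16014006
 145.00146053] [ 3.49985395e+01  1.58786265e+00  1.74800271e+00  2.54444375e-14
 -9.01601401e+01  5.50014605e+01]
90 [0.47, 0.19, 0.2] [ 40.38522307  11.62659012 -17.83331195   0.         -60.54009793
 139.61477693] [ 4.03852231e+01  1.16265901e+01 -1.78333119e+01  2.54444375e-14
 -6.05400979e+01  4.96147769e+01]
90 [0.55, 0.22, 0.25] [ 37.45167404  17.85150687  -1.79853018   0.         -70.34996295
 142.54832596] [ 3.74516740e+01  1.78515069e+01 -1.79853018e+00  2.54444375e-14
 -7.03499630e+01  5.25483260e+01]
-90 [0.45, 0.12, 0.42] [ 34.99853947   1.58786265   1.74800271   0.         -90.16014006
 -34.99853947] [ 3.49985395e+01  1.58786265e+00  1.74800271e+00 -2.54444375e-14
 -9.01601401e+01 -1.24998539e+02]
-90 [0.47, 0.19, 0.2] [ 40.38522307  11.62659012 -17.83331195   0.         -60.54009793
 -40.38522307] [ 4.03852231e+01  1.16265901e+01 -1.78333119e+01 -2.54444375e-14
 -6.05400979e+01 -1.30385223e+02]
-90 [0.55, 0.22, 0.25] [ 37.45167404  17.85150687  -1.79853018   0.         -70.34996295
 -37.45167404] [ 3.74516740e+01  1.78515069e+01 -1.79853018e+00 -2.54444375e-14
 -7.03499630e+01 -1.27451674e+02]
[0.39962708 0.17231557 0.58178373] [-15.36656143   0.13097514  -0.10805246] 362.10114628168645 362.10114628168645 322.0878194248215 235.81187339638 4.3583
pin 0.71 255.3875305623472 94.62469437652811 238 272 79 111
pin 0.69 366.6763925729443 123.42705570291777 357 377 113 134
driver 0.67 361.5305591677503 182.49089726918075 351 372 139 261
dock 0.87 367.5673155673156 179.63837963837963 322 440 82 286
```

View pics/w0.png

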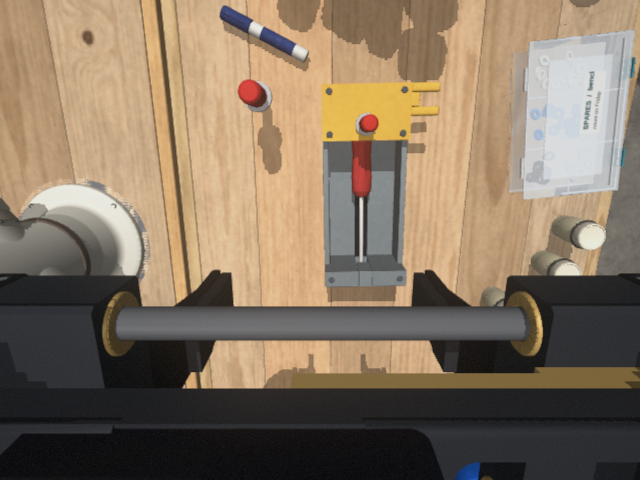

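The wrist view shows the pin in the hole at (369,123), the larger look-alike at (252,95), the plate at columns 322–411 and rows 83–139, and the prongs at (440,87) and (440,110). I move nearer to get the dock pose.

```bash
cat > h.py <<'E'
from workcell import env
import cv2,numpy as np,pickle
from scipy.spatial.transform import Rotation as Ro
def proj(p,X):
    R=Ro.from_euler('xyz',p["orientation"],degrees=True).as_matrix()
    c=(np.atleast_2d(X)-p["position"])@R
    return np.c_[p["cx"]+p["fx"]*c[:,0]/-c[:,2], p["cy"]-p["fy"]*c[:,1]/-c[:,2]]
def unproj(p,uv,z):
    R=Ro.from_euler('xyz',p["orientation"],degrees=True).as_matrix()
    uv=np.atleast_2d(uv)
    d=np.c_[(uv[:,0]-p["cx"])/p["fx"],-(uv[:,1]-p["cy"])/p["fy"],-np.ones(len(uv))]@R.T
    return p["position"]+d*((z-p["position"][2])/d[:,2])[:,None]
E
python3 - <<'E'
from h import *
env.goto([.46,.12,.20],[180,0,90])
p=env.grab_frame("wrist");pickle.dump(p,open("w1.pkl","wb"))
im=p["image"]
hsv=cv2.cvtColor(im,cv2.COLOR_BGR2HSV)
m=cv2.inRange(hsv,(22,190,120),(32,255,255))
n,l,s,_=cv2.connectedComponentsWithStats(m);print(s[s[:,4]>200])
i=1+np.argmax(s[1:,4]);m=(l==i).astype(np.uint8)*255
mo=cv2.morphologyEx(cv2.morphologyEx(m,cv2.MORPH_CLOSE,np.ones((25,25))),cv2.MORPH_OPEN,np.ones((45,45)))
cs=max(cv2.findContours(mo,0,2)[0],key=cv2.contourArea)
r=cv2.minAreaRect(cs);b=cv2.boxPoints(r);print(r,np.round(unproj(p,b,.069),4))
print(p["position"],p["orientation"],env.read_state()["clock"])
for t in("pin_grip","driver_grip","dock_bore"):
    for d in env.search_frame(p,t)[:2]: print(t,d["score"],np.round(d["xyz"],4))
for d in env.trace(p,"pin")[:2]:
    ys,xs=np.nonzero(d["mask"]);print(d["score"],xs.mean(),ys.mean(),xs.min(),xs.max(),ys.min(),ys.max())
cv2.drawContours(im,[b.astype(int)],0,(0,255,0),1)
cv2.imwrite("pics/w1.png",cv2.resize(im[0:300,170:570],(800,600)))
E
```

```text
[[     0      0    640    480 307200]]Traceback (most recent call last):
  File "<stdin>", line 8, in <module>
    return _wrapfunc(a, 'argmax', axis=axis, out=out, **kwds)
    return bound(*args, **kwds)
ValueError: attempt to get argmax of an empty sequence
```

```bash
cat > f.py <<'E'
from h import *
p=pickle.load(open("w1.pkl","rb"));im=p["image"].copy()
hsv=cv2.cvtColor(im,cv2.COLOR_BGR2HSV)
m=cv2.inRange(hsv,(17,205,90),(34,255,255))
n,l,s,_=cv2.connectedComponentsWithStats(m);print(s[s[:,4]>200])
i=1+np.argmax(s[1:,4]);m=(l==i).astype(np.uint8)*255
mo=cv2.morphologyEx(cv2.morphologyEx(m,cv2.MORPH_CLOSE,np.ones((25,25))),cv2.MORPH_OPEN,np.ones((45,45)))
cs=max(cv2.findContours(mo,0,2)[0],key=cv2.contourArea)
r=cv2.minAreaRect(cs);b=cv2.boxPoints(r);print(r,np.round(unproj(p,b,.069),4))
print(p["position"],p["orientation"])
cv2.drawContours(im,[b.astype(int)],0,(0,255,0),1)
cv2.imwrite("pics/w1.png",cv2.resize(im[0:300,170:570],(800,600)))
E
python3 f.py
```

```text
[[     0      0    640    480 307200]]Traceback (most recent call last):
  File "f.py", line 6, in <module>
    i=1+np.argmax(s[1:,4]);m=(l==i).astype(np.uint8)*255
        ~~~~~~~~~^^^^^^^^^
    return _wrapfunc(a, 'argmax', axis=axis, out=out, **kwds)
    return bound(*args, **kwds)
ValueError: attempt to get argmax of an empty sequence
```

```bash
python3 - <<'E'
from h import *
p=pickle.load(open("w1.pkl","rb"));cv2.imwrite("pics/w1r.png",p["image"]);print(p["position"],p["orientation"],env.read_state()["position"],env.read_state()["joint_positions"])
E
```

```text
[0.45995783 0.19278695 0.36331283] [-15.30449272  -0.02382542  -0.04109867] [0.46106942 0.1205713  0.20173993] [ 3.42665327e+01  8.41888672e+00 -2.16432089e+01  3.43566183e-02
 -5.97300105e+01  1.45731432e+02]
```

View pics/w1r.png

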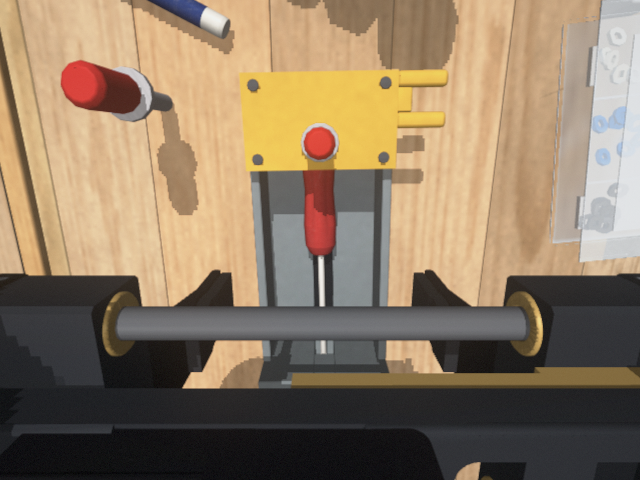

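The pin in the hole is at (319,143), its collar visible around the knob. The free look-alike at (85,85) is plainly bigger, so the pin in the hole is the one meant. The plate spans columns 241–397 and rows 70–170, and the prongs end at about (446,78) and (444,119).

```bash
sed -i 's/(17,205,90)/(20,172,110)/' f.py; cat >> f.py <<'E'
print(hsv[100,300],hsv[100,430],hsv[200,450])
pr=m.copy();pr[mo>0]=0
n,l,s,c=cv2.connectedComponentsWithStats(pr);print(s[s[:,4]>100])
# fit x0,y0,yaw by mask IoU of projected plate
from scipy.optimize import minimize
full=cv2.bitwise_or(mo,m)
P=np.array([[-167,-60],[-94,-60],[-94,60],[-167,60]])/1e3
ud=cv2.distanceTransform
edge=cs[:,0,:].astype(float)
def dk(t,X): 
    c,s_=np.cos(t[2]),np.sin(t[2]);return np.c_[t[0]+c*X[:,0]-s_*X[:,1],t[1]+s_*X[:,0]+c*X[:,1],np.full(len(X),.069)]
def cost(v):
    t=(v[0],v[1],v[2]);Q=P.copy();Q[:,1]=np.sign(P[:,1])*v[3]
    q=proj(p,dk(t,Q)).astype(np.float32).reshape(-1,1,2)
    return np.mean([abs(cv2.pointPolygonTest(q,tuple(e),True)) for e in edge])
b0=minimize(cost,[.457,.075,-np.pi/2,.06],method="Nelder-Mead",options=dict(initial_simplex=[[.457,.075,-1.57,.06],[.465,.075,-1.57,.06],[.457,.083,-1.57,.06],[.457,.075,-1.54,.06],[.457,.075,-1.57,.055]]))
v=b0.x;print(v,np.degrees(v[2]),b0.fun)
for n_,X in(("bore",(-.115,0)),("notch",(-.146,.082)),("prongend",(-.155,.098)),("pe2",(-.137,.098)),("sock",(.115,-.06))):
    w=dk(v,np.array([X]));print(n_,np.round(w,4),proj(p,w))
E
python3 f.py
```

```text
[[     0      0    640    480 307200]]Traceback (most recent call last):
  File "f.py", line 6, in <module>
    i=1+np.argmax(s[1:,4]);m=(l==i).astype(np.uint8)*255
        ~~~~~~~~~^^^^^^^^^
    return _wrapfunc(a, 'argmax', axis=axis, out=out, **kwds)
    return bound(*args, **kwds)
ValueError: attempt to get argmax of an empty sequence
```

```bash
python3 - <<'E'
from h import *
p=pickle.load(open("w1.pkl","rb"));h=cv2.cvtColor(p["image"],cv2.COLOR_BGR2HSV)
for y,x in((100,300),(150,260),(78,430),(200,420),(40,300)):print(p["image"][y,x],h[y,x])
E
```

```text
[ 87 198 238] [ 22 162 238]
[ 90 203 241] [ 22 160 241]
[ 87 194 237] [ 21 161 237]
[156 200 232] [ 17  84 232]
[132 173 213] [ 15  97 213]
```

```bash
sed -i 's/(20,172,110)/(19,135,90)/' f.py; python3 f.py
```

```text
[[     0      0    640    480 291637]
 [   239     70    209    102  15472]]
((327.2147216796875, 119.54159545898438), (98.37867736816406, 168.64915466308594), 89.37040710449219) [[0.4004 0.2401 0.069 ]
 [0.5267 0.2413 0.069 ]
 [0.5322 0.1687 0.069 ]
 [0.3969 0.1673 0.069 ]]
[0.45995783 0.19278695 0.36331283] [-15.30449272  -0.02382542  -0.04109867]
[ 22 162 238] [ 17  88 230] [ 18  85 230]
[[     0      0    640    480 305687]
 [   412     70     36     17    593]
 [   412    112     33     16    497]
 [   304    155     31     15    284]]
[ 0.46067443  0.073509   -1.55265169  0.05992049] -88.96038894219026 7.291344849021394
bore [[0.4586 0.1885 0.069 ]] [[320.19577319 142.38284079]]
notch [[0.54  0.221 0.069]] [[426.75681822  98.36827092]]
prongend [[0.5558 0.2303 0.069 ]] [[448.6082719   85.28335307]]
pe2 [[0.5562 0.2123 0.069 ]] [[446.89319055 110.39722127]]
sock [[ 0.4028 -0.0426  0.069 ]] [[262.28530582 392.13387184]]
```

```bash
cat > g.py <<'E'
from h import *
from scipy.optimize import least_squares
p=pickle.load(open("w1.pkl","rb"));im=p["image"]
m=cv2.inRange(cv2.cvtColor(im,cv2.COLOR_BGR2HSV),(19,135,90),(34,255,255))
n,l,s,_=cv2.connectedComponentsWithStats(m);m=(l==1+np.argmax(s[1:,4])).astype(np.uint8)
mo=cv2.morphologyEx(cv2.morphologyEx(m,cv2.MORPH_CLOSE,np.ones((35,35))),cv2.MORPH_OPEN,np.ones((80,10)))
print([(c,np.nonzero(np.diff(m[:,c].astype(int)))[0]+.5) for c in(245,260,290,360,390,420,425,430,435,440)])
print([(r,np.nonzero(np.diff(m[r].astype(int)))[0]+.5) for r in(80,100,120,140,160)])
cols=[245,260,290,350,370,390];rows=[80,95,110,120,140,160]
E
python3 g.py
```

```text
[(245, array([ 72.5, 158.5])), (260, array([ 72.5, 154.5, 164.5, 171.5])), (290, array([ 71.5, 169.5])), (360, array([ 69.5, 168.5])), (390, array([ 69.5,  78.5,  85.5, 168.5])), (420, array([ 69.5,  86.5, 111.5, 127.5])), (425, array([ 69.5,  86.5, 111.5, 126.5])), (430, array([ 69.5,  86.5, 111.5, 126.5])), (435, array([ 69.5,  86.5, 111.5, 126.5])), (440, array([ 69.5,  86.5, 111.5, 126.5]))]
[(80, array([239.5, 248.5, 255.5, 380.5, 390.5, 446.5])), (100, array([240.5, 411.5])), (120, array([242.5, 444.5])), (140, array([243.5, 300.5, 338.5, 396.5])), (160, array([245.5, 251.5, 262.5, 311.5, 327.5, 378.5, 387.5, 395.5]))]
```

```bash
cat > g2.py <<'E'
from h import *
from scipy.optimize import least_squares
p=pickle.load(open("w1.pkl","rb"))
ob=[(c,r,0,-.167) for c,r in((260,72.5),(290,71.5),(360,69.5),(390,69.5),(430,69.5))]+[(290,169.5,0,-.094),(360,168.5,0,-.094),(390,168.5,0,-.094)]
ob+=[(425,111.5,0,-.137),(435,111.5,0,-.137),(411.5,100,1,.071),(446.5,80,1,.098),(444.5,120,1,.098)]
ob+=[(240.5,100,1,-9),(242.5,120,1,-9),(243.5,140,1,-9),(396.5,140,1,9),(395.5,160,1,9)]
ob=np.array(ob);W=unproj(p,ob[:,:2],.069)
def res(v):
    c,s=np.cos(v[2]),np.sin(v[2]);d=(W[:,:2]-v[:2])@np.array([[c,-s],[s,c]])
    t=np.where(abs(ob[:,3])>1,np.sign(ob[:,3])*v[3],ob[:,3])
    return (d[np.arange(len(ob)),ob[:,2].astype(int)]-t)*1e3
r=least_squares(res,[.46,.073,-1.57,.06],loss="soft_l1");v=r.x
print(v,np.degrees(v[2]),np.round(res(v),1))
print("knob pixel 319,143.5 at z.115:",unproj(p,[[319,143.5]],.115))
c,s=np.cos(v[2]),np.sin(v[2])
for X in((-.115,0),(-.146,.082),(-.04,0)):print(v[0]+c*X[0]-s*X[1],v[1]+s*X[0]+c*X[1])
E
python3 g2.py
```

```text
[ 0.45992831  0.07335316 -1.55475527  0.05993227] -89.08091511598778 [ 0.3  0.  -0.5 -0.1  0.4 -0.5 -0.3  0.1  0.2  0.3 -0.1 -1.4 -0.9  0.1
  0.6  0.2  0.6  0.3]
knob pixel 319,143.5 at z.115: [[0.45800581 0.18844323 0.115     ]]
0.45808366905388925 0.18833836687903013
0.5395758678922318 0.22064968886517064
0.4592866967592396 0.11334801600413316
```

```bash
cat >> h.py <<'E'
V=(.45993,.07335,np.radians(-89.081))
def W(x,y,z):  # dock mm -> world
    c,s=np.cos(V[2]),np.sin(V[2]);x,y,z=x/1e3,y/1e3,z/1e3
    return [V[0]+c*x-s*y,V[1]+s*x+c*y,z]
def pose(x,y,z,tilt,acr):
    """grasp point in dock mm; tilt deg = tip-up rotation; acr: fingers close across dock y. -> TCP pos, rpy"""
    D=Ro.from_euler('z',V[2]).as_matrix()
    T=Ro.from_euler('y',-tilt,degrees=True).as_matrix()
    T0=Ro.from_euler('xyz',[180,0,180 if acr else 90],degrees=True).as_matrix()
    R=D@T@T0
    return np.array(W(x,y,z))+.019*R[:,2], Ro.from_matrix(R).as_euler('xyz',degrees=True)
def st():
    s=env.read_state();return [np.round(s[k],3).tolist() for k in("clock","position","force","opening","finger_force")]
E
python3 - <<'E'
from h import *
a,r=pose(-115,0,160,0,False);b,_=pose(-115,0,97,0,False);print(a,r,pose(-40,0,33,-12,True))
env.goto(a,r);env.move_straight(b,rate=.12);print(st())
env.gripper_to(0,30);print(st())
c,_=pose(-115,0,97+62,0,False);print(env.move_straight(c,rate=.12,force_limit=20),st())
n,_=pose(-146,82,97+62,0,False);env.move_straight(n,rate=.2)
print(st())
for cam in("wrist","scene"):
    p=env.grab_frame(cam);pickle.dump(p,open(cam+"2.pkl","wb"))
    cv2.imwrite("pics/"+cam+"2.png",p["image"])
E
```

```text
[0.45808553 0.18833521 0.141     ] [180.      0.      0.919] (array([0.45922509, 0.11729467, 0.0144152 ]), array([180.   , -12.   ,  90.919]))
[7.633, [0.459, 0.189, 0.078], [0.467, 0.175, 0.057], 1.003, 0.0]
[8.717, [0.458, 0.188, 0.078], [-0.384, 0.684, 1.329], 0.238, 30.0]
False [9.383, [0.457, 0.188, 0.139], [0.509, 0.27, -0.449], 0.24, 30.0]
[9.975, [0.539, 0.22, 0.138], [-0.32, -0.322, -1.557], 0.244, 30.0]
```

View pics/wrist2.png

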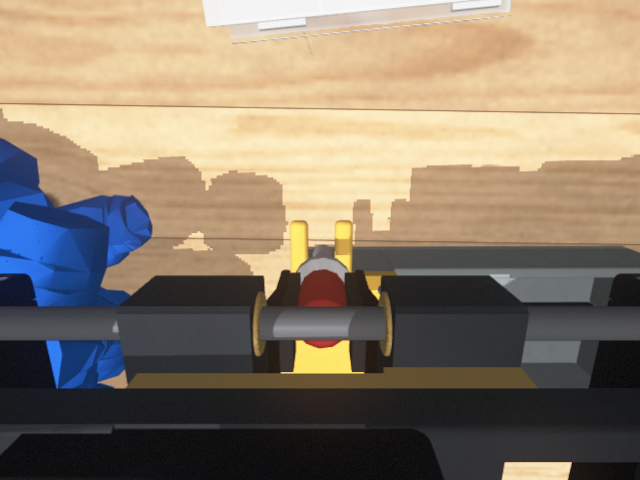

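The wrist view shows the shank at (322,250), centred between the prongs (inner edges about 308 and 335). I lower the pin.

```bash
python3 - <<'E'
from h import *
n,_=pose(-146,82,97+3,0,False)
print(env.move_straight(n,rate=.1,force_limit=12),st())
n,_=pose(-146,82,97-3,0,False)
print(env.move_straight(n,rate=.03,force_limit=5),st())
env.gripper_to(.6);print(st())
n,_=pose(-146,82,170,0,False);env.move_straight(n,rate=.2)
a,r=pose(-30,0,150,-12,True);env.goto(a,r)
print(st())
p=env.grab_frame("wrist");pickle.dump(p,open("w3.pkl","wb"));cv2.imwrite("pics/w3.png",p["image"])
for t in("pin_collar","driver_grip"):print(t,[(d["score"],np.round(d["xyz"],3)) for d in env.search_frame(p,t)[:3]])
E
```

```text
False [10.817, [0.54, 0.221, 0.082], [-0.626, -0.9, -0.11], 0.243, 30.0]
True [11.05, [0.541, 0.221, 0.078], [0.077, -0.366, 3.943], 0.239, 30.001]
[11.875, [0.54, 0.221, 0.076], [-0.555, 0.063, -0.268], 0.599, 0.0]
[14.108, [0.459, 0.107, 0.131], [0.736, 0.107, -0.082], 0.6, 0.0]
pin_collar [(0.72, array([0.535, 0.218, 0.109])), (0.65, array([0.32 , 0.222, 0.107]))]
driver_grip []
```

View pics/w3.png

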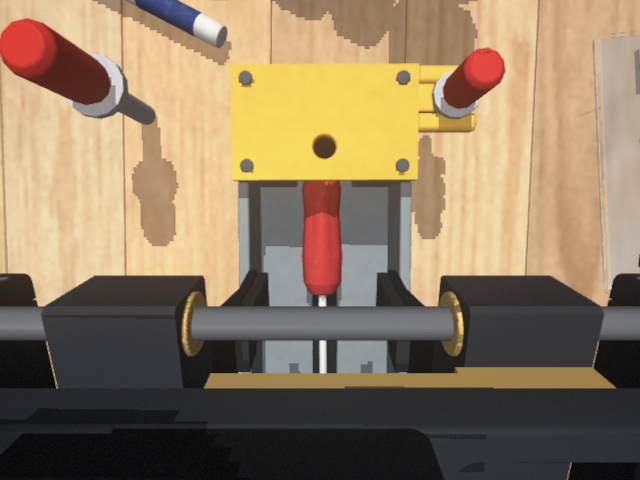

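The pin stands upright in the notch at (455,95) with its collar on the prongs, and the bore at (324,147) is empty. The handle is centred between the fingers. Next I grasp the driver and slide it back.

```bash
python3 - <<'E'
from h import *
a,r=pose(-40,0,90,-12,True);b,_=pose(-40,0,33,-12,True)
env.move_straight(a,rotation=r,rate=.15);print(env.move_straight(b,rate=.1,force_limit=12),st())
env.gripper_to(0,45);print(st())
c,_=pose(-40,0,34,-12,True);print(env.move_straight(c,rate=.04),st())
d,_=pose(-61,0,34.5,-12,True);print(env.move_straight(d,rate=.05,force_limit=15),st())
p=env.grab_frame("wrist");pickle.dump(p,open("w4.pkl","wb"));cv2.imwrite("pics/w4.png",p["image"])
p=env.grab_frame("top");cv2.imwrite("pics/t4.png",cv2.resize(p["image"][220:310,210:350],None,fx=5,fy=5,interpolation=2))
E
```

```text
False [15.533, [0.46, 0.117, 0.015], [0.135, 0.501, 0.007], 0.596, 0.0]
[16.142, [0.459, 0.117, 0.015], [-0.476, -0.976, 2.178], 0.272, 45.0]
False [16.392, [0.459, 0.117, 0.015], [-0.592, -0.141, -0.616], 0.272, 45.0]
False [16.958, [0.459, 0.139, 0.016], [-0.101, -0.464, -0.049], 0.27, 45.0]
```

View pics/w4.png

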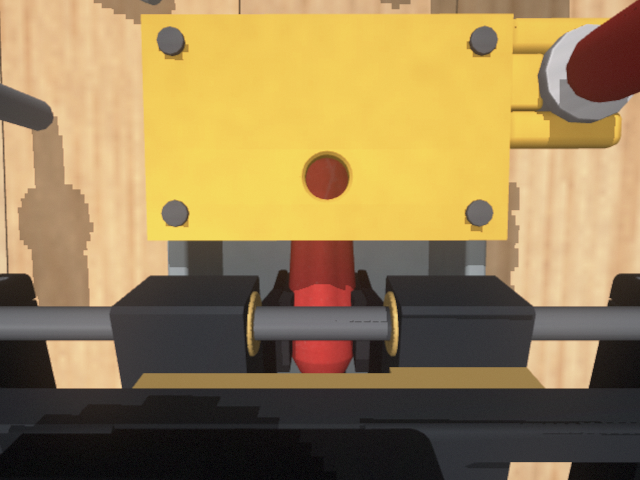

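The bore now shows the red handle beneath it at (326,177), so the slide worked, and the forces were negligible. Now the tilt and withdrawal.

```bash
python3 - <<'E'
from h import *
def dp(x,z,th):
    t=np.radians(th);return pose(x-3.5*np.sin(t),0,z+3.5*np.cos(t),th-12,True)
e=np.radians(20);wp=[(-60.5,39,5),(-58.5,46,10),(-55,51,15),(-51,56,20),(-51+75*np.cos(e),56+75*np.sin(e),20)]
ok=True
for w in wp:
    hit=env.move_straight(*dp(*w),rate=.05 if w[2]<20 or w[0]<0 else .1,force_limit=12);print(w,hit,st())
    if hit: ok=False;break
if ok:
    print(env.move_straight(dp(wp[-1][0],320,20)[0],rate=.15,force_limit=15));env.dwell(.3);print(st())
p=env.grab_frame("scene");cv2.imwrite("pics/s5.png",p["image"])
for t in("pin_collar","driver_butt","driver_tip"):print(t,[(round(d["score"],2),np.round(d["xyz"],3)) for d in env.search_frame(p,t)[:3]])
E
```

```text
(-60.5, 39, 5) False [17.367, [0.458, 0.137, 0.024], [0.072, -0.358, -0.915], 0.27, 44.999]
(-58.5, 46, 10) False [17.667, [0.458, 0.133, 0.03], [-0.599, -0.446, -0.961], 0.27, 44.999]
(-55, 51, 15) False [17.958, [0.458, 0.128, 0.035], [0.145, -0.436, -0.54], 0.274, 44.999]
(-51, 56, 20) False [18.258, [0.459, 0.123, 0.04], [-0.263, 0.203, -1.839], 0.273, 45.0]
(np.float64(19.476946558943126), np.float64(81.65151074942516), 20) False [19.158, [0.46, 0.053, 0.066], [0.583, 0.761, -0.74], 0.271, 45.0]
False
[21.2, [0.46, 0.052, 0.304], [0.903, -0.595, -0.827], 0.274, 45.0]
pin_collar [(0.74, array([0.305, 0.22 , 0.089])), (0.73, array([0.534, 0.229, 0.093])), (0.52, array([ 0.594, -0.255,  0.043]))]
driver_butt [(0.89, array([0.448, 0.081, 0.317])), (0.26, array([ 0.597, -0.253,  0.042]))]
driver_tip [(0.98, array([0.452, 0.073, 0.325]))]
```

View pics/s5.png

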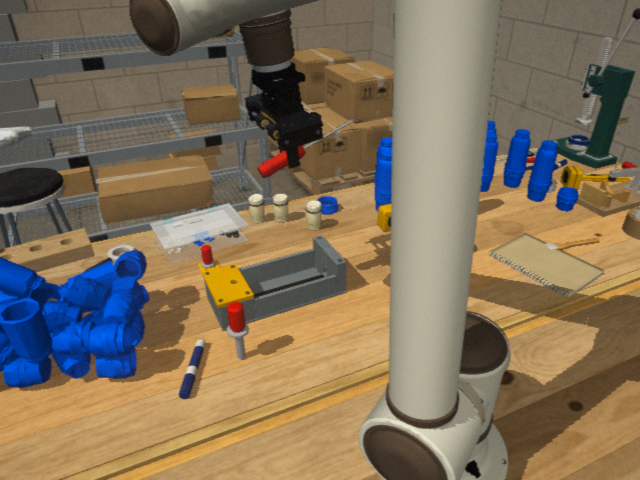

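The driver is held high at (280,160) with its butt well above the holder. The pin is upright in the notch at (207,255), and nothing else has moved. I hand the job in.

```bash
python3 -c "
from workcell import env
print(env.close_job())"
```

```text
the job is handed in; nothing more can be done
None
```

I handed the job in at about 21 s on the robot's clock: the pin is parked upright in the notch, and the gripper holds the screwdriver about 28 cm above the bench at its lowest point, clear of holder and pin (no verdict was returned).

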